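Block the empty end of the bottle tote with a foam brick

TASK

The four medicine bottles in the grey tote can still slide into the gap left at one end. Of the three foam bricks standing on end on the bench, take the one whose thickness fills that gap with only a few millimetres to spare, turn it onto its long edge, and put it into the gap between the bottles and the end wall, pushed right down onto the floor of the tote. Leave the bottles standing where they are, and do not shift or knock over the other bricks or anything else on the bench.

Things in the scene. Friction and masses are not known exactly. Their poses are not given: they have to be found in the camera images.
- crate: Grey plastic tote, fixed, open on top, left of the bricks. Origin: centre of its underside, z up. Inside 144 mm (x) by 182 mm (y), walls 5 mm, floor 4 mm thick. Side walls (x = +-72) 105 mm high. End walls (y = +-91) 105 mm high at the corners, dipping to 60 mm over the middle 80 mm. Bottles stand against the +y end; the gap is at the -y end.
- gap (a point): Middle of the tote's empty gap, on the tote's floor (4 mm above the bench, at tote x = 0, y = -71 mm); axes as the tote's. The gap runs the full 144 mm along x and is 41 mm wide along y, from the -y end wall to the nearest bottles. A brick on its long edge on this floor has its centre 45 mm and its top 90 mm above this point.
- bottle0: Amber bottle, black cap, loose in the tote, one of four in a 2 x 2 block at about x = +-36, y = -15 and +55 mm of the tote. 70 mm diameter up to 70 mm, then a shoulder to a 34 mm neck at 90 mm; cap 42 mm across; 110 mm high in all; about 0.26 kg. Origin: centre of its underside; z up.
- bottle1: Amber bottle, black cap, loose in the tote, one of four in a 2 x 2 block at about x = +-36, y = -15 and +55 mm of the tote. 70 mm diameter up to 70 mm, then a shoulder to a 34 mm neck at 90 mm; cap 42 mm across; 110 mm high in all; about 0.26 kg. Origin: centre of its underside; z up.
- bottle2: Amber bottle, black cap, loose in the tote, one of four in a 2 x 2 block at about x = +-36, y = -15 and +55 mm of the tote. 70 mm diameter up to 70 mm, then a shoulder to a 34 mm neck at 90 mm; cap 42 mm across; 110 mm high in all; about 0.26 kg. Origin: centre of its underside; z up.
- bottle3: Amber bottle, black cap, loose in the tote, one of four in a 2 x 2 block at about x = +-36, y = -15 and +55 mm of the tote. 70 mm diameter up to 70 mm, then a shoulder to a 34 mm neck at 90 mm; cap 42 mm across; 110 mm high in all; about 0.26 kg. Origin: centre of its underside; z up.
- brick_thin: Off-white firm foam brick, 22 mm thick (the other two: 36 and 52), 90 mm wide, 136 mm long, about 31 g. Origin: its centre; x through the thickness, y along the width, z along the length. Starts loose, standing on end on the bench (z up, centre 68 mm high), in a rough row with the others, in any order, some 110 mm apart, its thickness roughly towards the robot.
- brick_mid: Off-white firm foam brick, 36 mm thick (the other two: 22 and 52), 90 mm wide, 136 mm long, about 50 g. Origin: its centre; x through the thickness, y along the width, z along the length. Starts loose, standing on end on the bench (z up, centre 68 mm high), in a rough row with the others, in any order, some 110 mm apart, its thickness roughly towards the robot.
- brick_thick: Off-white firm foam brick, 52 mm thick (the other two: 22 and 36), 90 mm wide, 136 mm long, about 73 g. Origin: its centre; x through the thickness, y along the width, z along the length. Starts loose, standing on end on the bench (z up, centre 68 mm high), in a rough row with the others, in any order, some 110 mm apart, its thickness roughly towards the robot.
- stray_bottle: Bystander: amber bottle with a white cap, 58 mm diameter, 112 mm high, standing on the bench. Origin: centre of its underside.
- jar: Bystander: white plastic jar, 64 mm diameter, 75 mm high, standing on the bench. Origin: centre of its underside.
- mortar: Bystander: white ceramic mortar bowl, 116 mm across, 70 mm high. Origin: centre of its underside.
- dish: Bystander: shallow glass dish, 100 mm across, 18 mm high. Origin: centre of its underside.
- spatula: Bystander: steel spatula, 190 mm long, lying flat. Origin: middle of it, underside; x along it.
- calculator: Bystander: red desk calculator, 105 x 145 x 18 mm, lying flat. Origin: centre of its underside.
- papers: Bystander: pad of weighing papers, 110 x 150 x 12 mm, fixed to the bench. Origin: centre of its underside.
Things that resemble listed ones, but are neither listed nor needed, are in the scene too. Leave any orange look-alike of the brick_mid alone.

How it is judged (in metres and radians):
At the end, for the whole second after the job is handed in: The 36 mm brick lies on its long edge on the tote floor in the gap (centre within 5 mm of seated height, 10 mm of the middle along x, 8 mm of the gap's centre line, square within 4.5 to 7 degrees); all four bottles upright within 6 degrees and within 12 mm of their starts; all at rest (x of brick_mid in the frame of crate between -0.01 and 0.01 m and y of brick_mid in the frame of crate between -0.0786 and -0.0626 m and z of brick_mid in the frame of crate between 0.04 and 0.054 m and angle between the z axis of brick_mid and the x axis of crate, either way round below 0.12 rad and angle between the x axis of brick_mid and the y axis of crate, either way round below 0.12 rad and angle between the y axis of brick_mid and the z axis of crate, either way round below 0.08 rad and distance of each of bottle0, bottle1, bottle2, bottle3 from where it was at the start of the episode below 0.012 m and angle between each of bottle0, bottle1, bottle2, bottle3's own z axis and vertical below 0.1 rad and linear speed of each of brick_mid, bottle0, bottle1, bottle2, bottle3 below 0.02 m/s); the robot touches nothing.
It fails at once if the thin or the thick brick is taken, or moved more than 30 mm (distance of any of brick_thin, brick_thick from where it was at the start of the episode above 0.03 m).
It fails at once if a bystander on the bench is moved more than 30 mm (spatula, calculator: 40 mm) (distance of any of stray_bottle, jar, mortar, dish from where it was at the start of the episode above 0.03 m or distance of any of spatula, calculator from where it was at the start of the episode above 0.04 m).
It also fails if it takes over 58 s, if anything falls off the work surface, if the arm or the gripper's body presses on something with over 40 N, if the wrist force passes 120 N, or if a joint passes its speed limit or range.

ROBOT

A 6-joint arm with a two-finger parallel gripper is mounted at the origin on the work surface. World frame = base frame: x ahead of the robot, y to its left, z up, the work surface at z = 0. Lengths are in m, angles in degrees, forces in N, time in s.
With the tool pointing down it reaches from about 0.35 to 0.925 m from the base axis. Payload 6.4 kg.
Tool frame: the origin (TCP) lies on the centre line of the jaws, within the pads' length; the fingertips stand 19 mm ahead of it and the grasp point (between the pads) is the TCP (tcp_to_tips is the distance from the TCP to the fingertips, in m); z points along the fingers, y is the line along which they close (so a half turn about z gives the same grasp; the last joint's range is limited). The gripper opens to 94 mm and grips with 3 to 60 N. Pads are 16 mm wide; open, the fingers measure 119 mm over their backs; the gripper's body (75 mm by 177 mm) begins 78 mm behind the grasp point.
Start: joints at [-84.001, 14.043, 89.255, -0, 76.702, -9.975], TCP at [0.179, -0.625, 0.224] pointing down, gripper open.
Joint ranges: [-179.41, 179.41], [-58.25, 129.5], [7.25, 145.43], [-54.29, 234.29], [11.92, 165.04], [-157.13, 157.13]. Speed limits (degrees/s): [147.25, 147.25, 180, 180, 180, 180].

INTERFACE

Orientations are given as a 3x3 rotation matrix whose columns are the frame's x, y, z axes.
In Python, from cell import get_obs, get_image, camera_model, close_job, tcp_to_tips gives the robot as it stands.
- The arm moves only by the shell command python3 -m inch 'ROWS' [FORCE]. ROWS is JSON, a list of rows, each an object of numbers: "gripper": the opening, from -1 (shut) to 1 (fully open); "dx", "dy", "dz": the shift along the tool's x, y, z as a fraction of full scale; "turn": the turn about the tool's z as a fraction of full scale. In form: [{"gripper": .., "dx": .., "dy": .., "dz": .., "turn": ..}, ...]. A call has 1 to 20 rows; each row is the pose to reach, as a shift and turn from the pose commanded when the call began, along the tool's axes at that moment; what a row does not reach only later rows make up. Full scale, the value 1, is 0.75 m for a shift and 0.5 rad for a turn. A row lasts 1/12 s, in which the tool goes at most 41.7 mm and 7.16 degrees, less where a joint would pass 70% of its speed; a pose out of reach is approached as far as the arm can. A call with a number of a shift or a turn outside -1 to 1 is refused whole. A call with a gripper value outside its range is refused whole. The fingers move at their own pace and stop on an object; FORCE is the grip in N (left out, the last holds). Time passes only in rows, so rows that repeat a pose let the fingers close. It gives the time, the measured TCP pose, the force, the opening and the grip force at its end, in the units of the state.
- get_obs(): the state, without advancing time (a new reading comes with each control period).
- get_image(name): name is "scene" or "top" or "wrist"; returns the picture (480x640x3 uint8, red, green, blue); there is no depth.
- camera_model(name): a dict with "mtx" (3x3 intrinsics, pixels), "pose" (4x4, takes a point from camera to world coordinates). Camera axes: x right, y down, z forward; pixel columns grow to the right and rows downward; lengths in m; the calibration is good to about 2 mm. The wrist camera is an equidistant fisheye: a pixel r from the principal point sees the ray r / f radians off the axis. A picture is of the moment at which its call begins: read the wrist's pose just before it. camera_model takes no time and is no camera call; for the wrist camera it gives the pose at the moment of the call.
- close_job(): hands the job in; it is judged then, once.
The state is a dict: "time": time; "q": joint angles; "qvel": joint speeds; "joint_torque": joint torques, N m; "tool_pos": TCP position; "orientation": TCP orientation; "force": force on the tool from outside, world axes, zero at the start; "wrist_torque": the same for the moment, N m; "grip_width": opening from 0.0 (shut) to 1.0 (fully open); "gripper_force": force on a finger pad.
Only numpy, scipy, OpenCV 4.12 (cv2) and the standard library are available. Lean on these libraries where they do the work, as an engineer would, in place of code of your own. Each camera call takes 0.05 s, during which the arm holds its last target. There are 200 camera calls.

## Working session

There is one attempt and no reset: what is moved stays moved. The work goes in short steps, Python scripts to look and compute and a shell command to move; the robot and the scene stay as the last step left them, time stands still between calls to the robot, and variables do not carry over. Pictures are saved under pics/ and viewed, at most 10 in all, crops included, and the job is handed in when it is done.

```bash
mkdir -p pics; ls; python3 - <<'E'
from cell import *
import cv2,numpy as np
for n in("scene","top"):
    m=camera_model(n); print(n,np.round(m["mtx"],1).tolist(),np.round(m["pose"],3).tolist())
    cv2.imwrite(f"pics/{n}0.png",get_image(n)[:,:,::-1])
o=get_obs();print(o)
E
```

```text
pics
scene [[539.9, 0.0, 316.6], [0.0, 539.9, 244.0], [0.0, 0.0, 1.0]] [[-0.313, 0.705, -0.636, 1.586], [0.95, 0.228, -0.215, 0.348], [-0.007, -0.671, -0.741, 1.287], [0.0, 0.0, 0.0, 1.0]]
top [[438.1, 0.0, 330.9], [0.0, 438.1, 231.9], [0.0, 0.0, 1.0]] [[0.015, -0.996, 0.087, 0.445], [-1.0, -0.017, -0.02, 0.025], [0.021, -0.087, -0.996, 1.187], [0.0, 0.0, 0.0, 1.0]]
{'time': 0.1, 'q': array([-8.40023660e+01,  1.40787795e+01,  8.93170693e+01, -1.55031059e-03,
        7.67018888e+01, -9.97482191e+00]), 'qvel': array([ 0.05234059, -0.04055282, -0.19301785,  0.13599234,  0.04516916,
        0.02922645]), 'joint_torque': array([-1.29441993e-03, -4.16920853e+01, -3.15524304e+01,  6.86473539e-02,
        3.10241338e-02, -5.50629818e-05]), 'tool_pos': array([ 0.17881332, -0.62439499,  0.22347851]), 'orientation': array([[ 9.61392402e-01,  2.75181044e-01, -2.04427479e-04],
       [ 2.75180988e-01, -9.61390948e-01,  1.69375439e-03],
       [ 2.69554375e-04, -1.68461716e-03, -9.99998545e-01]]), 'force': array([-0.28627755, -0.09587911, -0.65454449]), 'wrist_torque': array([ 0.03615192, -0.00309043,  0.02369093]), 'gripper_force': 0.0, 'grip_width': 1.0039290794585003}
```

View pics/scene0.png

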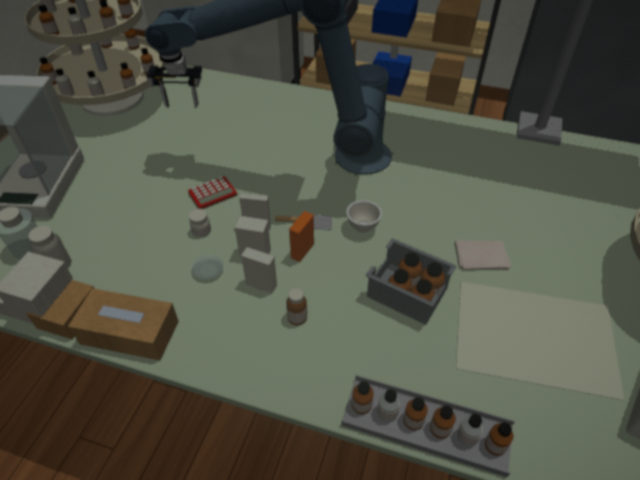

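View pics/top0.png

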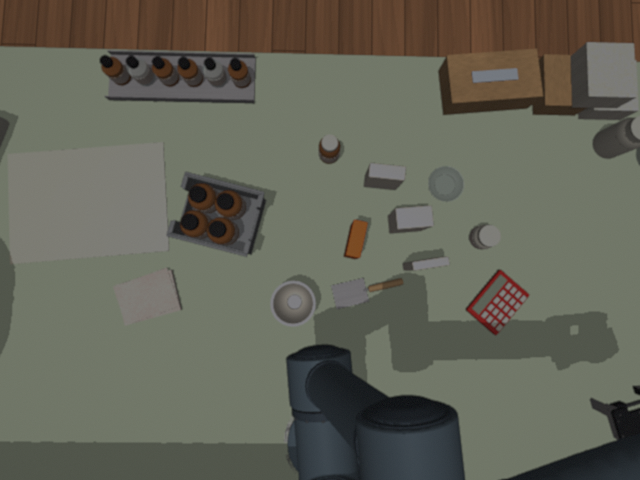

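The scene shows three off-white bricks in a row, at top-view pixels (386,174), (413,217) and (430,263). There is also an orange look-alike at (356,239), and the tote is at (220,215) with its gap on the right. (430,263) looks thinnest, so I'll enlarge to tell 36 mm from 52 mm.

```bash
python3 - <<'E'
import cv2
i=cv2.imread("pics/top0.png")
a=cv2.resize(i[150:280,335:465],None,fx=4,fy=4,interpolation=cv2.INTER_CUBIC)
b=cv2.resize(i[165:265,160:275],None,fx=2.4,fy=4,interpolation=cv2.INTER_CUBIC)
b=cv2.copyMakeBorder(b,0,120,0,0,cv2.BORDER_CONSTANT)
cv2.imwrite("pics/crop1.png",cv2.convertScaleAbs(cv2.hconcat([a,b]),alpha=1.5))
E
```

```text
(no output)
```

View pics/crop1.png

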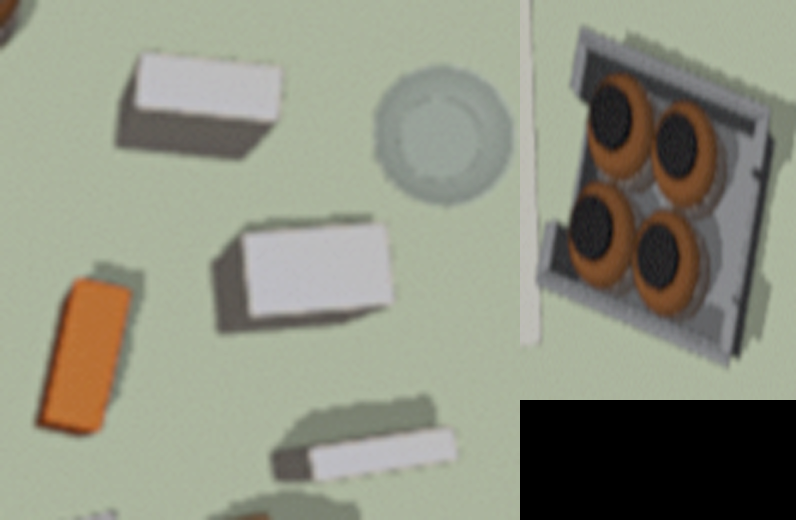

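Four candidates, at full-picture pixels:
- (387,172): off-white, top about 142 x 56 crop px, ratio 0.40, which matches 36/90. **This is brick_mid.**
- (413,217): 142 x 83, ratio 0.58, so the 52 mm one.
- (430,263): ratio about 0.25, so the 22 mm one.
- (356,239): orange look-alike, to be left alone.

The crop confirms the choice.

```bash
cat >h.py <<'E'
from cell import *
import cv2,numpy as np
def proj(n,uv,z,model=None):
    m=model or camera_model(n);K=m["mtx"];P=m["pose"];out=[]
    for u,v in uv:
        d=np.array([(u-K[0][2])/K[0][0],(v-K[1][2])/K[1][1]])
        if n=="wrist":
            r=np.linalg.norm(d);ray=np.r_[d/r*np.sin(r),np.cos(r)]
        else: ray=np.r_[d,1]
        w=P[:3,:3]@ray;c=P[:3,3];out.append((c+w*(z-c[2])/w[2])[:2])
    return np.array(out)
def rect(n,uv,z,m=None):
    p=proj(n,uv,z,m);e=(p[1]-p[0]+p[2]-p[3])/2;f=(p[3]-p[0]+p[2]-p[1])/2
    print("c",p.mean(0).round(4),"edge01",np.linalg.norm(e).round(4),np.degrees(np.arctan2(e[1],e[0])).round(1),"edge03",np.linalg.norm(f).round(4),np.degrees(np.arctan2(f[1],f[0])).round(1))
E
python3 - <<'E'
from h import *
f=lambda l:[(335+x/4,150+y/4) for x,y in l]
rect("top",f([(140,53),(283,67),(277,122),(135,107)]),.136)
rect("top",f([(243,232),(388,224),(393,302),(250,317)]),.136)
rect("top",f([(76,280),(131,288),(98,435),(40,425)]),.136)
rect("top",[(186.3,172),(265,191.3),(247.5,256.3),(168.3,234.5)],.105)
print(proj("top",[(330,148),(293,303),(446,183)],.05))
P=camera_model("wrist")["pose"];o=get_obs();R=o["orientation"]
print(R.T@(P[:3,3]-o["tool_pos"]),(R.T@P[:3,:3]).round(2).tolist(),camera_model("wrist")["mtx"])
E
```

```text
c [ 0.6867 -0.1316] edge01 0.0876 -94.7 edge03 0.0341 174.5
c [ 0.5762 -0.1988] edge01 0.0881 -84.4 edge03 0.0498 -175.9
c [ 0.5204 -0.0584] edge01 0.0344 -98.1 edge03 0.0906 167.3
c [0.581 0.286] edge01 0.2019 -103.7 edge03 0.164 166.7
[[ 0.7674754   0.00776172]
 [ 0.35982292  0.09636388]
 [ 0.67948739 -0.30055331]]
[ 7.93348131e-02 -2.28548937e-05 -1.59330480e-01] [[0.0, -0.96, -0.27], [1.0, 0.0, -0.0], [0.0, -0.27, 0.96]] [[371.64829954   0.         324.70117892]
 [  0.         371.64829954 237.85952346]
 [  0.           0.           1.        ]]
```

```bash
R='{"gripper":0.5,"dx":0.817,"dy":-0.407,"dz":-0.04,"turn":-1}'; python3 -m inch '[{"gripper":0.5,"dx":0.817,"dy":-0.407,"dz":-0.04,"turn":-1},{"gripper":0.5,"dx":0.817,"dy":-0.407,"dz":-0.04,"turn":-1},{"gripper":0.5,"dx":0.817,"dy":-0.407,"dz":-0.04,"turn":-1},{"gripper":0.5,"dx":0.817,"dy":-0.407,"dz":-0.04,"turn":-1},{"gripper":0.5,"dx":0.817,"dy":-0.407,"dz":-0.04,"turn":-1},{"gripper":0.5,"dx":0.817,"dy":-0.407,"dz":-0.04,"turn":-1},{"gripper":0.5,"dx":0.817,"dy":-0.407,"dz":-0.04,"turn":-1},{"gripper":0.5,"dx":0.817,"dy":-0.407,"dz":-0.04,"turn":-1},{"gripper":0.5,"dx":0.817,"dy":-0.407,"dz":-0.04,"turn":-1},{"gripper":0.5,"dx":0.817,"dy":-0.407,"dz":-0.04,"turn":-1},{"gripper":0.5,"dx":0.817,"dy":-0.407,"dz":-0.04,"turn":-1},{"gripper":0.5,"dx":0.817,"dy":-0.407,"dz":-0.04,"turn":-1},{"gripper":0.5,"dx":0.817,"dy":-0.407,"dz":-0.04,"turn":-1},{"gripper":0.5,"dx":0.817,"dy":-0.407,"dz":-0.04,"turn":-1},{"gripper":0.5,"dx":0.817,"dy":-0.407,"dz":-0.04,"turn":-1},{"gripper":0.5,"dx":0.817,"dy":-0.407,"dz":-0.04,"turn":-1},{"gripper":0.5,"dx":0.817,"dy":-0.407,"dz":-0.04,"turn":-1},{"gripper":0.5,"dx":0.817,"dy":-0.407,"dz":-0.04,"turn":-1},{"gripper":0.5,"dx":0.817,"dy":-0.407,"dz":-0.04,"turn":-1},{"gripper":0.5,"dx":0.817,"dy":-0.407,"dz":-0.04,"turn":-1}]' 20; python3 -m inch '[{"gripper":0.5,"turn":-1},{"gripper":0.5,"turn":-1},{"gripper":0.5,"turn":-1},{"gripper":0.5,"turn":-1},{"gripper":0.5,"turn":-1}]'
```

```text
time: 1.77
tool_pos: [0.6832, -0.1634, 0.2538]
orientation: [[0.712, 0.702, -0.001], [0.702, -0.712, 0.0], [-0.001, -0.001, -1.0]]
force: [-0.1, 1.1, 0.5]
grip_width: 0.751
gripper_force: 0.0validation failed for argument at $[0]...
```

```bash
python3 -m inch '[{"gripper":0.5,"turn":-0.4},{"gripper":0.5,"turn":-0.4},{"gripper":0.5,"turn":-0.4},{"gripper":0.5,"turn":-0.4}]'; python3 - <<'E'
from h import *
o=get_obs();m=camera_model("wrist");cv2.imwrite("pics/w1.png",cv2.convertScaleAbs(get_image("wrist")[:,:,::-1],alpha=1.4))
import pickle;pickle.dump(m,open("w1.pkl","wb"))
print(o["tool_pos"],o["orientation"].round(3).tolist(),o["q"].round(0))
E
```

```text
[ 0.68323208 -0.16339245  0.25380583] [[0.712, 0.702, -0.001], [0.702, -0.712, 0.0], [-0.001, -0.001, -1.0]] [-23.  20.  79.  -0.  81.  23.]validation failed for argument at $[0]...
```

View pics/w1.png

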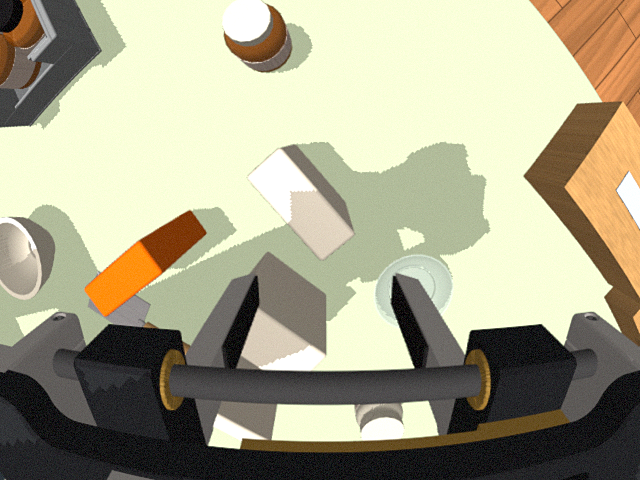

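The wrist view shows brick_mid with its top corners at about (247,177), (281,149), (354,232) and (322,259). Orange is at left, the thick brick is under the fingers, and the tote is at top left.

```bash
python3 - <<'E'
from h import *
import pickle;m=pickle.load(open("w1.pkl","rb"))
rect("wrist",[(247,177),(322,259),(354,232),(281,149)],.136,m)
E
python3 -m inch '[{"gripper":0.5,"dx":0,"dy":0,"dz":0,"turn":-1},{"gripper":0.5,"dx":0,"dy":0,"dz":0,"turn":-1},{"gripper":0.5,"dx":0,"dy":0,"dz":0,"turn":-1},{"gripper":0.5,"dx":0,"dy":0,"dz":0,"turn":-1},{"gripper":0.5,"dx":0,"dy":0,"dz":0,"turn":-1}]'
```

```text
c [ 0.6902 -0.1316] edge01 0.0854 -94.5 edge03 0.0333 -5.6
time: 2.23
tool_pos: [0.683, -0.1642, 0.2545]
orientation: [[0.288, 0.958, -0.0], [0.958, -0.288, -0.0], [-0.0, -0.0, -1.0]]
force: [-0.3, -0.4, 0.7]
grip_width: 0.752
gripper_force: 0.0
```

```bash
python3 -m inch '[{"gripper":0.5,"dx":0.005,"dy":0.003,"dz":0,"turn":-0.405},{"gripper":0.5,"dx":0.005,"dy":0.003,"dz":0,"turn":-0.405},{"gripper":0.5,"dx":0.005,"dy":0.003,"dz":0.05,"turn":-0.405},{"gripper":0.5,"dx":0.005,"dy":0.003,"dz":0.1,"turn":-0.405},{"gripper":0.5,"dx":0.005,"dy":0.003,"dz":0.15,"turn":-0.405},{"gripper":0.5,"dx":0.005,"dy":0.003,"dz":0.2,"turn":-0.405},{"gripper":0.5,"dx":0.005,"dy":0.003,"dz":0.23,"turn":-0.405},{"gripper":0.5,"dx":0.005,"dy":0.003,"dz":0.243,"turn":-0.405},{"gripper":0.5,"dx":0.005,"dy":0.003,"dz":0.243,"turn":-0.405},{"gripper":0.5,"dx":0.005,"dy":0.003,"dz":0.243,"turn":-0.405}]' 12 && python3 -m inch '[{"gripper":-0.1,"dx":0,"dy":0,"dz":0,"turn":0},{"gripper":-0.3,"dx":0,"dy":0,"dz":0,"turn":0},{"gripper":-0.4,"dx":0,"dy":0,"dz":0,"turn":0},{"gripper":-0.5,"dx":0,"dy":0,"dz":0,"turn":0},{"gripper":-0.6,"dx":0,"dy":0,"dz":0,"turn":0},{"gripper":-0.6,"dx":0,"dy":0,"dz":0,"turn":0},{"gripper":-0.6,"dx":0,"dy":0,"dz":0,"turn":0}]' 12
```

```text
time: 3.07
tool_pos: [0.6876, -0.1607, 0.0734]
orientation: [[0.092, 0.996, 0.001], [0.996, -0.092, -0.001], [-0.0, 0.001, -1.0]]
force: [0.0, -1.0, 0.3]
grip_width: 0.748
gripper_force: 0.0
time: 3.65
tool_pos: [0.6874, -0.1599, 0.0727]
orientation: [[0.089, 0.996, 0.0], [0.996, -0.089, -0.0], [-0.0, 0.0, -1.0]]
force: [-0.9, -0.2, 2.2]
grip_width: 0.382
gripper_force: 12.0
```

```bash
python3 -m inch '[{"gripper":-0.6,"dx":0,"dy":0,"dz":-0.015,"turn":0},{"gripper":-0.6,"dx":0,"dy":0,"dz":-0.03,"turn":0},{"gripper":-0.6,"dx":0,"dy":0,"dz":-0.03,"turn":0},{"gripper":-0.6,"dx":0.01,"dy":-0.02,"dz":-0.03,"turn":0},{"gripper":-0.6,"dx":0.02,"dy":-0.04,"dz":-0.03,"turn":0},{"gripper":-0.6,"dx":0.027,"dy":-0.053,"dz":-0.03,"turn":0},{"gripper":-0.6,"dx":0.027,"dy":-0.053,"dz":-0.03,"turn":0},{"gripper":-0.6,"dx":0.027,"dy":-0.053,"dz":-0.03,"turn":0}]' 12; python3 - <<'E'
from h import *
a=get_image("scene")[170:330,200:360,::-1];b=get_image("wrist")[:,:,::-1]
cv2.imwrite("pics/s2.png",cv2.convertScaleAbs(cv2.hconcat([cv2.resize(a,(400,400)),cv2.resize(b,(400,400))]),alpha=1.4))
E
```

```text
time: 4.32
tool_pos: [0.6496, -0.1361, 0.0952]
orientation: [[0.089, 0.996, 0.001], [0.996, -0.089, -0.0], [-0.0, 0.001, -1.0]]
force: [-0.3, 0.6, 0.4]
grip_width: 0.38
gripper_force: 12.0
```

View pics/s2.png

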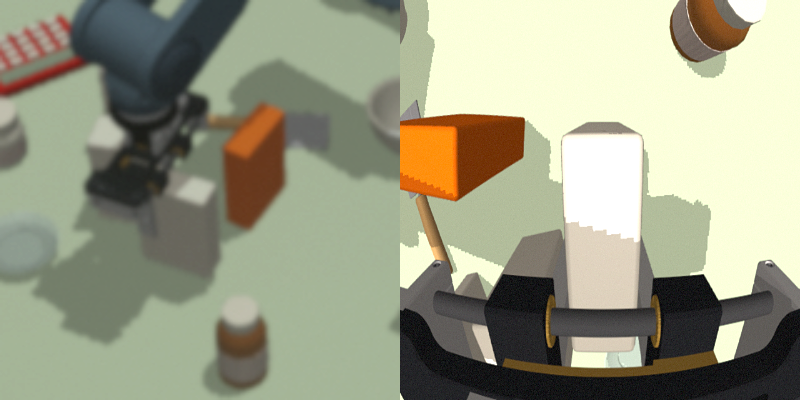

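```bash
python3 -m inch '[{"gripper":-0.6,"dx":0,"dy":0,"dz":0.015,"turn":0},{"gripper":-0.6,"dx":0,"dy":0,"dz":0.028,"turn":0},{"gripper":-0.6,"dx":0,"dy":0,"dz":0.031,"turn":0},{"gripper":-0.6,"dx":0,"dy":0,"dz":0.031,"turn":0}]' 12; python3 -m inch '[{"gripper":-0.6,"dx":0,"dy":0,"dz":0,"turn":0},{"gripper":-0.6,"dx":0,"dy":0,"dz":0,"turn":0},{"gripper":-0.6,"dx":0.009,"dy":0,"dz":-0.006,"turn":0},{"gripper":-0.6,"dx":0.018,"dy":0,"dz":-0.013,"turn":0},{"gripper":-0.6,"dx":0.029,"dy":0,"dz":-0.019,"turn":0},{"gripper":-0.6,"dx":0.039,"dy":0,"dz":-0.025,"turn":0},{"gripper":-0.6,"dx":0.05,"dy":0,"dz":-0.029,"turn":0},{"gripper":-0.6,"dx":0.062,"dy":0,"dz":-0.033,"turn":0},{"gripper":-0.6,"dx":0.073,"dy":0,"dz":-0.035,"turn":0},{"gripper":-0.6,"dx":0.085,"dy":0,"dz":-0.037,"turn":0},{"gripper":-0.6,"dx":0.097,"dy":0,"dz":-0.037,"turn":0},{"gripper":-0.6,"dx":0.109,"dy":0,"dz":-0.037,"turn":0}]' 3; python3 - <<'E'
from h import *
a=get_image("scene")[170:330,200:360,::-1];b=get_image("wrist")[:,:,::-1]
cv2.imwrite("pics/s3.png",cv2.convertScaleAbs(cv2.hconcat([cv2.resize(a,(400,400)),cv2.resize(b,(400,400))]),alpha=1.4))
E
```

```text
time: 4.75
tool_pos: [0.6498, -0.1366, 0.0709]
orientation: [[0.09, 0.996, 0.0], [0.996, -0.09, -0.0], [-0.0, 0.0, -1.0]]
force: [0.6, -1.2, 1.1]
grip_width: 0.383
gripper_force: 12.0
time: 5.75
tool_pos: [0.6567, -0.0537, 0.0991]
orientation: [[0.089, 0.996, -0.0], [0.996, -0.089, 0.0], [0.0, -0.0, -1.0]]
force: [-0.8, -0.3, -0.7]
grip_width: 0.382
gripper_force: 3.0
```

View pics/s3.png

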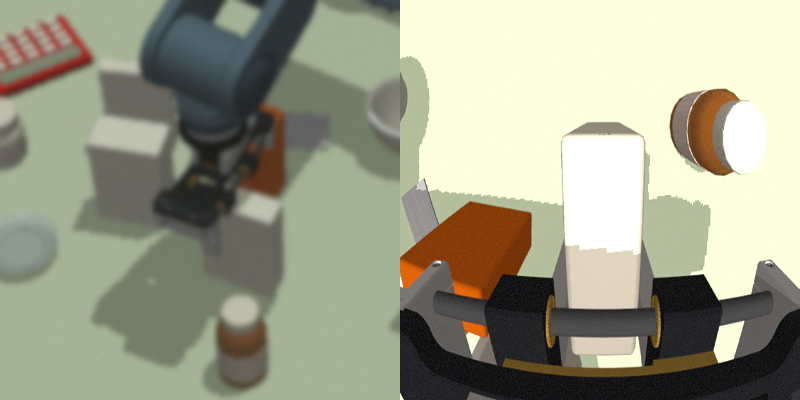

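The brick is still upright: it was carried instead of pivoting, because pad friction beats the bench friction. The fix is to drag its lower edge against the fixed tote's 105 mm side wall, which forces the turn, and then finish on the bench. I'll carry it to the far side of the tote.

```bash
python3 -m inch '[{"gripper":-0.6,"dx":0,"dy":0,"dz":-0.05,"turn":0},{"gripper":-0.6,"dx":0,"dy":0,"dz":-0.1,"turn":0},{"gripper":-0.6,"dx":0,"dy":0,"dz":-0.15,"turn":0},{"gripper":-0.6,"dx":0.02,"dy":0,"dz":-0.188,"turn":-0.1},{"gripper":-0.6,"dx":0.06,"dy":0.01,"dz":-0.188,"turn":-0.2},{"gripper":-0.6,"dx":0.1,"dy":0.02,"dz":-0.188,"turn":-0.3},{"gripper":-0.6,"dx":0.15,"dy":0.03,"dz":-0.188,"turn":-0.4},{"gripper":-0.6,"dx":0.2,"dy":0.035,"dz":-0.188,"turn":-0.5},{"gripper":-0.6,"dx":0.25,"dy":0.04,"dz":-0.188,"turn":-0.6},{"gripper":-0.6,"dx":0.3,"dy":0.05,"dz":-0.188,"turn":-0.7},{"gripper":-0.6,"dx":0.35,"dy":0.06,"dz":-0.188,"turn":-0.8},{"gripper":-0.6,"dx":0.39,"dy":0.069,"dz":-0.188,"turn":-0.9},{"gripper":-0.6,"dx":0.411,"dy":0.069,"dz":-0.188,"turn":-1},{"gripper":-0.6,"dx":0.411,"dy":0.069,"dz":-0.188,"turn":-1}]' 12; python3 -m inch '[{"gripper":-0.6,"dx":0,"dy":0,"dz":0,"turn":-0.2},{"gripper":-0.6,"dx":0,"dy":0,"dz":0,"turn":-0.4},{"gripper":-0.6,"dx":0,"dy":0,"dz":0,"turn":-0.6},{"gripper":-0.6,"dx":0,"dy":0,"dz":0,"turn":-0.8},{"gripper":-0.6,"dx":0,"dy":0,"dz":0,"turn":-1},{"gripper":-0.6,"dx":0,"dy":0,"dz":0,"turn":-1}]'; python3 -m inch '[{"gripper":-0.6,"dx":0,"dy":0,"dz":0,"turn":-0.2},{"gripper":-0.6,"dx":0,"dy":0,"dz":0,"turn":-0.4},{"gripper":-0.6,"dx":0,"dy":0,"dz":0,"turn":-0.6},{"gripper":-0.6,"dx":0,"dy":0,"dz":0,"turn":-0.8},{"gripper":-0.6,"dx":0,"dy":0,"dz":0,"turn":-0.84},{"gripper":-0.6,"dx":0,"dy":0,"dz":0,"turn":-0.84}]'; python3 - <<'E'
from h import *
import pickle
m=camera_model("wrist");b=get_image("wrist")[:,:,::-1];pickle.dump(m,open("w4.pkl","wb"))
cv2.imwrite("pics/w4.png",cv2.convertScaleAbs(b,alpha=1.2));print(get_obs()["q"].round(0))
E
```

```text
time: 7.02
tool_pos: [0.7355, 0.251, 0.2391]
orientation: [[-0.403, 0.915, -0.001], [0.915, 0.403, 0.0], [0.001, -0.001, -1.0]]
force: [-0.1, -0.4, -0.5]
grip_width: 0.381
gripper_force: 12.0
time: 7.52
tool_pos: [0.7359, 0.2458, 0.24]
orientation: [[-0.789, 0.614, -0.001], [0.614, 0.789, -0.001], [0.0, -0.001, -1.0]]
force: [0.5, 0.3, 0.6]
grip_width: 0.377
gripper_force: 12.0
time: 8.02
tool_pos: [0.7359, 0.2467, 0.2401]
orientation: [[-0.97, 0.242, -0.0], [0.242, 0.97, -0.0], [0.0, -0.0, -1.0]]
force: [0.4, 0.5, 0.3]
grip_width: 0.38
gripper_force: 12.0
[ 10.  30.  67.  -0.  83. -66.]
```

View pics/w4.png

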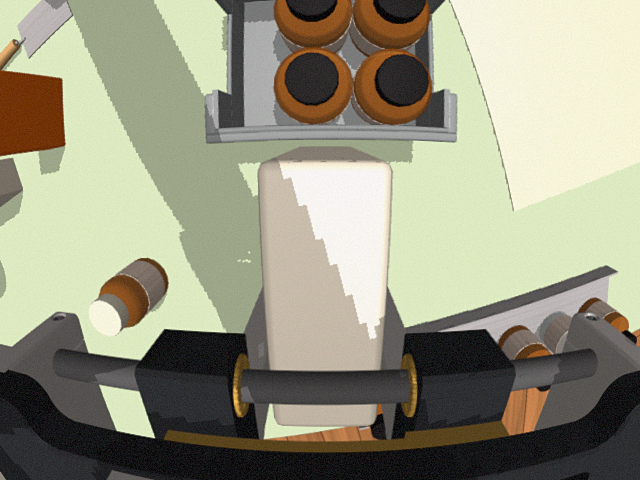

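The wrist view shows the tote's +x wall squarely ahead, its rim running from about (207,130) to (456,130). The bottles are clear of it, and the brick is upright in the grip.

```bash
python3 - <<'E'
from h import *
import pickle;m=pickle.load(open("w4.pkl","rb"))
g=cv2.imread("pics/w4.png",0);print(g[100:150,430].tolist(),g[100:150,240].tolist())
p=proj("wrist",[(207,130),(456,130),(207,122),(456,122),(311,78),(401,78)],.105,m);print(p.round(4))
d=p[1]-p[0];print(np.linalg.norm(d),np.degrees(np.arctan2(d[1],d[0])))
for a,b in((0,1),(2,3)):
  print("tool coords",((p[[a,b]]-[.7359,.2467])@np.array([[-.97,.242],[.242,.97]])).round(4))
E
```

```text
[60, 64, 61, 64, 58, 57, 60, 63, 60, 61, 56, 56, 59, 55, 58, 59, 59, 59, 58, 62, 58, 61, 63, 59, 56, 52, 67, 127, 158, 160, 144, 121, 133, 154, 162, 170, 161, 163, 161, 135, 114, 188, 231, 227, 221, 225, 223, 222, 222, 223] [61, 69, 60, 58, 61, 57, 63, 55, 57, 58, 62, 56, 58, 59, 63, 59, 53, 63, 60, 63, 62, 63, 61, 64, 66, 59, 66, 126, 155, 159, 154, 138, 130, 153, 166, 164, 167, 160, 161, 145, 129, 127, 144, 161, 159, 162, 157, 160, 158, 159]
[[0.6292 0.1758]
 [0.6774 0.3719]
 [0.6229 0.1775]
 [0.671  0.3733]
 [0.6121 0.267 ]
 [0.6276 0.3361]]
0.20193997478313566 76.19921631974776
tool coords [[ 0.0863 -0.0946]
 [ 0.087   0.1073]]
tool coords [[ 0.0928 -0.0945]
 [ 0.0936  0.1071]]
```

```bash
python3 -m inch '[{"gripper":-0.6,"dx":0,"dy":0,"dz":0.04,"turn":0},{"gripper":-0.6,"dx":0,"dy":0,"dz":0.08,"turn":0},{"gripper":-0.6,"dx":0,"dy":0,"dz":0.12,"turn":0},{"gripper":-0.6,"dx":0,"dy":0,"dz":0.12,"turn":0}]' 12; python3 -m inch '[{"gripper":-0.6,"dx":0,"dy":0,"dz":0,"turn":0},{"gripper":-0.6,"dx":0.009,"dy":0,"dz":0,"turn":0},{"gripper":-0.6,"dx":0.015,"dy":0,"dz":-0.008,"turn":0},{"gripper":-0.6,"dx":0.021,"dy":0,"dz":-0.015,"turn":0},{"gripper":-0.6,"dx":0.029,"dy":0,"dz":-0.022,"turn":0},{"gripper":-0.6,"dx":0.036,"dy":0,"dz":-0.029,"turn":0},{"gripper":-0.6,"dx":0.044,"dy":0,"dz":-0.034,"turn":0},{"gripper":-0.6,"dx":0.052,"dy":0,"dz":-0.039,"turn":0},{"gripper":-0.6,"dx":0.061,"dy":0,"dz":-0.043,"turn":0},{"gripper":-0.6,"dx":0.071,"dy":0,"dz":-0.047,"turn":0},{"gripper":-0.6,"dx":0.08,"dy":0,"dz":-0.049,"turn":0},{"gripper":-0.6,"dx":0.09,"dy":0,"dz":-0.051,"turn":0},{"gripper":-0.6,"dx":0.1,"dy":0,"dz":-0.052,"turn":0},{"gripper":-0.6,"dx":0.11,"dy":0,"dz":-0.052,"turn":0},{"gripper":-0.6,"dx":0.12,"dy":0,"dz":-0.051,"turn":0},{"gripper":-0.6,"dx":0.13,"dy":0,"dz":-0.05,"turn":0},{"gripper":-0.6,"dx":0.13,"dy":0,"dz":-0.05,"turn":0}]' 3; python3 - <<'E'
from h import *
a=get_image("scene")[170:330,340:500,::-1];b=get_image("wrist")[:,:,::-1]
cv2.imwrite("pics/s5.png",cv2.convertScaleAbs(cv2.hconcat([cv2.resize(a,(400,400)),cv2.resize(b,(400,400))]),alpha=1.4))
E
```

```text
time: 8.4
tool_pos: [0.7316, 0.2465, 0.1416]
orientation: [[-0.97, 0.241, -0.013], [0.241, 0.971, -0.002], [0.012, -0.006, -1.0]]
force: [-0.3, -0.1, -1.9]
grip_width: 0.38
gripper_force: 12.0
time: 9.82
tool_pos: [0.6395, 0.2714, 0.1873]
orientation: [[-0.971, 0.237, -0.002], [0.237, 0.971, -0.0], [0.002, -0.001, -1.0]]
force: [-0.0, -0.4, -0.8]
grip_width: 0.381
gripper_force: 3.0
```

View pics/s5.png

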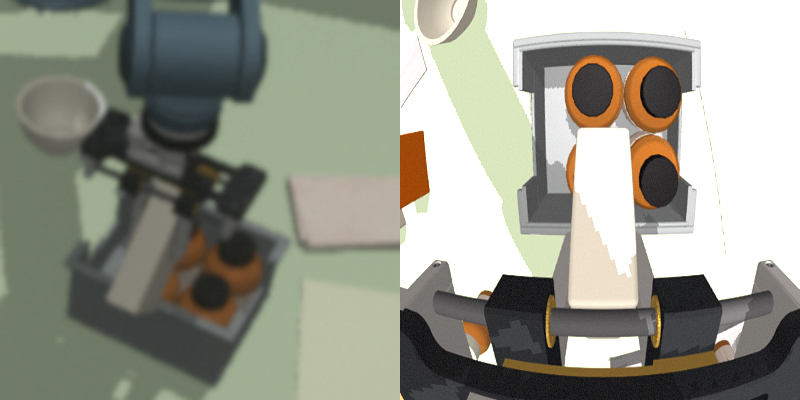

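The scene and wrist views show the brick tilted well over on the tote wall, with the bottles undisturbed. Next I carry it to the free bench in front of the gap end and press it flat.

```bash
python3 -m inch '[{"gripper":-0.6,"dx":0,"dy":0,"dz":-0.03,"turn":0},{"gripper":-0.6,"dx":0,"dy":0,"dz":-0.07,"turn":0},{"gripper":-0.6,"dx":0,"dy":-0.03,"dz":-0.07,"turn":0},{"gripper":-0.6,"dx":0,"dy":-0.07,"dz":-0.07,"turn":0},{"gripper":-0.6,"dx":-0.01,"dy":-0.12,"dz":-0.07,"turn":0},{"gripper":-0.6,"dx":-0.02,"dy":-0.17,"dz":-0.07,"turn":0},{"gripper":-0.6,"dx":-0.03,"dy":-0.22,"dz":-0.07,"turn":0},{"gripper":-0.6,"dx":-0.047,"dy":-0.268,"dz":-0.07,"turn":0},{"gripper":-0.6,"dx":-0.047,"dy":-0.268,"dz":-0.03,"turn":0},{"gripper":-0.6,"dx":-0.047,"dy":-0.268,"dz":0.02,"turn":0},{"gripper":-0.6,"dx":-0.047,"dy":-0.268,"dz":0.06,"turn":0},{"gripper":-0.6,"dx":-0.047,"dy":-0.268,"dz":0.083,"turn":0},{"gripper":-0.6,"dx":-0.047,"dy":-0.268,"dz":0.083,"turn":0}]' 12;  python3 -m inch '[{"gripper":-0.6,"dx":0,"dy":0,"dz":0.01,"turn":0},{"gripper":-0.6,"dx":0,"dy":0,"dz":0.02,"turn":0},{"gripper":-0.6,"dx":0,"dy":0,"dz":0.03,"turn":0},{"gripper":-0.6,"dx":0.006,"dy":0,"dz":0.035,"turn":0},{"gripper":-0.6,"dx":0.012,"dy":0,"dz":0.04,"turn":0},{"gripper":-0.6,"dx":0.02,"dy":0,"dz":0.046,"turn":0},{"gripper":-0.6,"dx":0.028,"dy":0,"dz":0.052,"turn":0},{"gripper":-0.6,"dx":0.036,"dy":0,"dz":0.058,"turn":0},{"gripper":-0.6,"dx":0.044,"dy":0,"dz":0.064,"turn":0},{"gripper":-0.6,"dx":0.05,"dy":0,"dz":0.069,"turn":0},{"gripper":-0.6,"dx":0.05,"dy":0,"dz":0.072,"turn":0},{"gripper":-0.6,"dx":0.05,"dy":0,"dz":0.072,"turn":0}]' 3; python3 - <<'E'
from h import *
a=get_image("scene")[150:310,280:440,::-1];b=get_image("wrist")[:,:,::-1]
cv2.imwrite("pics/s6.png",cv2.convertScaleAbs(cv2.hconcat([cv2.resize(a,(400,400)),cv2.resize(b,(400,400))]),alpha=1.4))
E
```

```text
time: 11.0
tool_pos: [0.624, 0.067, 0.1197]
orientation: [[-0.971, 0.239, -0.01], [0.239, 0.971, 0.001], [0.01, -0.002, -1.0]]
force: [-0.7, 0.3, -0.3]
grip_width: 0.383
gripper_force: 12.0
time: 12.0
tool_pos: [0.5903, 0.0764, 0.0707]
orientation: [[-0.971, 0.238, -0.001], [0.238, 0.971, 0.0], [0.001, -0.0, -1.0]]
force: [-1.2, 0.6, -0.2]
grip_width: 0.382
gripper_force: 3.0
```

View pics/s6.png

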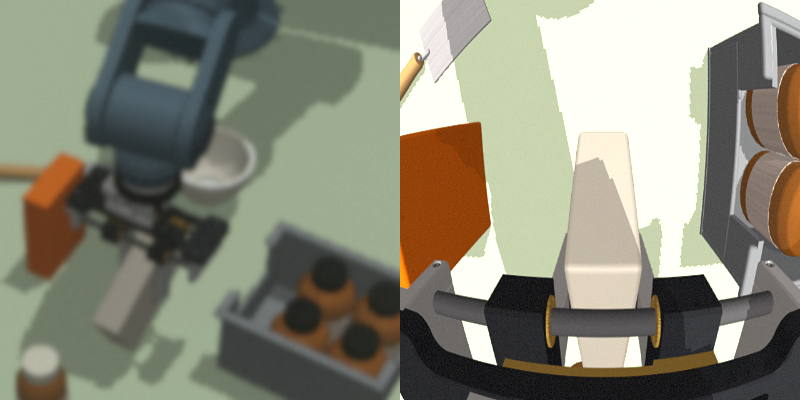

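The wrist and scene views show the brick lying along its long edge, its front end face visible between rows 160 (bottom edge) and 318 (top edge) at column ~328. I'll use those edges to check tilt and length position, then release and re-grip higher.

```bash
cat >chk.py <<'E'
from h import *
o=get_obs();m=camera_model("wrist");im=get_image("wrist");g=cv2.GaussianBlur(im,(3,3),0).astype(float).mean(2)
T=o["tool_pos"];R=o["orientation"][:2,:2]
for c in(310,345):
    d=np.abs(g[2:,c]-g[:-2,c]);rows=[r+1 for r in range(100,345) if d[r]>12 and d[r]==d[max(0,r-4):r+5].max()]
    for r in rows: 
        print(c,r,round(d[r-1]),"x@0",((proj("wrist",[(c,r)],0,m)[0]-T[:2])@R).round(4),"x@.09",((proj("wrist",[(c,r)],.09,m)[0]-T[:2])@R).round(4))
E
python3 chk.py; python3 -m inch '[{"gripper":-0.1,"dx":0,"dy":0,"dz":0,"turn":0},{"gripper":0.1,"dx":0,"dy":0,"dz":0,"turn":0},{"gripper":0.1,"dx":0,"dy":0,"dz":0,"turn":0},{"gripper":0.1,"dx":0,"dy":0,"dz":0,"turn":0},{"gripper":0.1,"dx":0,"dy":0,"dz":0,"turn":0},{"gripper":0.1,"dx":0,"dy":0,"dz":0,"turn":0}]'; python3 chk.py
```

```text
310 157 31 x@0 [ 0.0656 -0.0087] x@.09 [ 0.0706 -0.0052]
310 189 33 x@0 [ 0.0455 -0.0088] x@.09 [ 0.0584 -0.0053]
310 321 12 x@0 [-0.0466 -0.0099] x@.09 [ 0.0022 -0.0059]
345 157 32 x@0 [0.0656 0.0129] x@.09 [0.0706 0.008 ]
345 222 17 x@0 [0.0243 0.0133] x@.09 [0.0455 0.0082]
time: 12.65
tool_pos: [0.5912, 0.0762, 0.0715]
orientation: [[-0.971, 0.238, 0.0], [0.238, 0.971, -0.0], [-0.0, -0.0, -1.0]]
force: [-0.7, -0.2, -0.3]
grip_width: 0.552
gripper_force: 0.0
310 111 40 x@0 [ 0.0941 -0.0086] x@.09 [ 0.088  -0.0051]
310 188 37 x@0 [ 0.046  -0.0088] x@.09 [ 0.0587 -0.0053]
345 111 53 x@0 [0.0942 0.0128] x@.09 [0.088  0.0079]
345 252 17 x@0 [0.004  0.0137] x@.09 [0.0331 0.0084]
345 253 17 x@0 [0.0034 0.0137] x@.09 [0.0326 0.0084]
```

```bash
python3 - <<'E'
from h import *
m=camera_model("wrist");im=get_image("wrist").astype(float);o=get_obs();T=o["tool_pos"];R=o["orientation"][:2,:2]
cv2.imwrite("pics/w7.png",im[:,:,::-1])
g=cv2.GaussianBlur(im,(3,3),0).mean(2)
for r in(90,100,106,116,130,150,180,210,240,270,300):
    d=np.abs(g[r,2:]-g[r,:-2]);cs=[c+1 for c in range(230,430) if d[c]>10 and d[c]==d[c-4:c+5].max()]
    print(r,[(c,int(g[r,c-4]),int(g[r,c+4])) for c in cs])
# predicted corners for hypotheses
K=m["mtx"];P=np.linalg.inv(m["pose"])
def pix(x,y,z):
    w=np.r_[T[:2]+R@[x,y],z,1];c=(P@w)[:3];th=np.arctan2(np.hypot(c[0],c[1]),c[2]);k=K[0][0]*th/np.hypot(c[0],c[1]);return (c[:2]*k+[K[0][2],K[1][2]]).round(0)
for z in(.09,.136):
  for x in(.063,.073,.088,.094): print(z,x,pix(x,-.018,z),pix(x,.018,z))
print("floor",pix(.073,-.018,0),pix(.073,.018,0),pix(.094,-.018,0),pix(.094,.018,0))
E
```

```text
90 [(241, 141, 199)]
100 [(247, 140, 198)]
106 [(248, 141, 199)]
116 [(251, 140, 198), (278, 198, 220), (366, 221, 196)]
130 [(255, 140, 198), (275, 198, 201), (367, 219, 200)]
150 [(263, 142, 199), (275, 198, 196), (369, 209, 198)]
180 [(271, 140, 194), (279, 194, 222), (366, 221, 197)]
210 [(280, 137, 173), (330, 173, 221), (366, 220, 200)]
240 [(281, 138, 171), (342, 171, 222), (365, 221, 199)]
270 [(282, 141, 169), (349, 169, 221), (365, 219, 164), (397, 183, 140), (417, 146, 199)]
300 [(239, 139, 85), (264, 86, 10), (276, 9, 141), (284, 141, 168), (367, 142, 149), (373, 189, 9), (386, 12, 86), (410, 85, 141), (416, 139, 198)]
0.09 0.063 [277. 177.] [371. 177.]
0.09 0.073 [276. 151.] [372. 151.]
0.09 0.088 [276. 112.] [372. 112.]
0.09 0.094 [276.  96.] [372.  96.]
0.136 0.063 [255. 197.] [393. 197.]
0.136 0.073 [253. 158.] [394. 158.]
0.136 0.088 [253. 101.] [395. 100.]
0.136 0.094 [253.  78.] [395.  78.]
floor [295. 145.] [353. 145.] [295. 111.] [354. 111.][ WARN:0@0.313] global loadsave.cpp:1063 imwrite_ Unsupported depth image for selected encoder is fallbacked to CV_8U.
```

```bash
python3 - <<'E'
from h import *
a=get_image("scene")[190:290,300:380,::-1];b=cv2.imread("pics/w7.png")[60:360,150:500]
cv2.imwrite("pics/s8.png",cv2.hconcat([cv2.resize(a,(350,438)),cv2.resize(cv2.convertScaleAbs(b,alpha=1.0),(450,438))]))
E
```

```text
(no output)
```

View pics/s8.png

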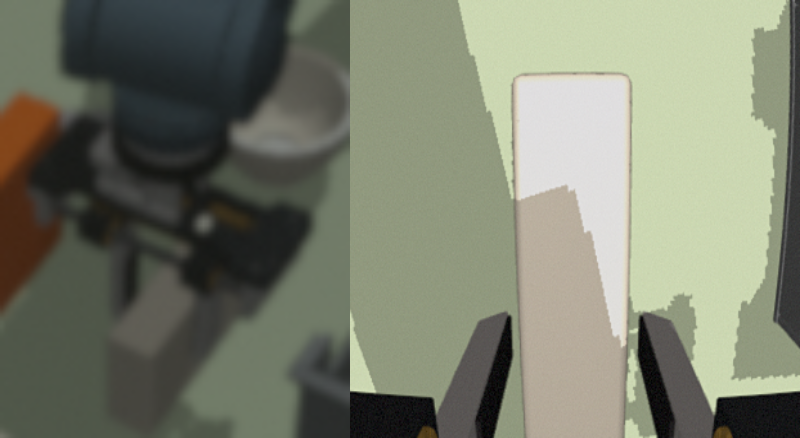

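The view shows the brick flat on its long edge, a single clean top face with its front end at crop (572,74), i.e. row 111. Its centre is about 20 mm ahead of the TCP. I'll re-grip at mid-length, 10 mm below the top, and carry it over the gap.

```bash
python3 -m inch '[{"gripper":0.1,"dx":0,"dy":0,"dz":-0.011,"turn":0},{"gripper":0.1,"dx":0.014,"dy":0,"dz":-0.011,"turn":0},{"gripper":0.1,"dx":0.027,"dy":0,"dz":-0.011,"turn":0},{"gripper":0.1,"dx":0.027,"dy":0,"dz":-0.011,"turn":0},{"gripper":-0.1,"dx":0.027,"dy":0,"dz":-0.011,"turn":0},{"gripper":-0.3,"dx":0.027,"dy":0,"dz":-0.011,"turn":0},{"gripper":-0.5,"dx":0.027,"dy":0,"dz":-0.011,"turn":0},{"gripper":-0.6,"dx":0.027,"dy":0,"dz":-0.011,"turn":0},{"gripper":-0.6,"dx":0.027,"dy":0,"dz":-0.011,"turn":0},{"gripper":-0.6,"dx":0.027,"dy":0,"dz":-0.011,"turn":0}]' 15; python3 -m inch '[{"gripper":-0.6,"dx":0,"dy":0,"dz":-0.03,"turn":0},{"gripper":-0.6,"dx":0,"dy":0,"dz":-0.07,"turn":0},{"gripper":-0.6,"dx":0,"dy":0,"dz":-0.11,"turn":0},{"gripper":-0.6,"dx":0,"dy":0,"dz":-0.15,"turn":0},{"gripper":-0.6,"dx":0.01,"dy":0.03,"dz":-0.193,"turn":0},{"gripper":-0.6,"dx":0.02,"dy":0.07,"dz":-0.193,"turn":0},{"gripper":-0.6,"dx":0.03,"dy":0.11,"dz":-0.193,"turn":0},{"gripper":-0.6,"dx":0.04,"dy":0.15,"dz":-0.193,"turn":0},{"gripper":-0.6,"dx":0.054,"dy":0.176,"dz":-0.193,"turn":0},{"gripper":-0.6,"dx":0.054,"dy":0.176,"dz":-0.193,"turn":0},{"gripper":-0.6,"dx":0.054,"dy":0.176,"dz":-0.193,"turn":0},{"gripper":-0.6,"dx":0.054,"dy":0.176,"dz":-0.193,"turn":0}]' 15; cat >e.py <<'E'
from h import *
o=get_obs();T=o["tool_pos"];R=o["orientation"][:2,:2];m=camera_model("wrist");im=get_image("wrist");cv2.imwrite("pics/w9.png",im[:,:,::-1])
g=cv2.GaussianBlur(im,(3,3),0).astype(float).mean(2)
for r in range(60,300,20):
    d=np.abs(g[r,2:]-g[r,:-2]);cs=[c+1 for c in range(150,560) if d[c]>9 and d[c]==d[c-4:c+5].max()]
    print(r,[(c,int(g[r,c-4]),int(g[r,c+4])) for c in cs])
K=m["mtx"];P=np.linalg.inv(m["pose"])
def pix(x,y,z):
    w=np.r_[T[:2]+R@[x,y],z,1];c=(P@w)[:3];n=np.hypot(c[0],c[1]);k=K[0][0]*np.arctan2(n,c[2])/n;return (c[:2]*k+[K[0][2],K[1][2]]).round(0).tolist()
zb=T[2]-.08
print(T,"brick top front",pix(.068,-.018,zb+.09),pix(.068,.018,zb+.09),"bot",pix(.068,-.018,zb),pix(.068,.018,zb))
print("inner wall top front corner",pix(.072,-.0205,.105),"-x wall rim",pix(.072,0,.105),pix(.077,0,.105),"wall y outer",pix(.07,-.0255,.105),"endwall inner bottom",pix(.04,-.0205,.004))
print("caps",pix(-.036,.056,.114),pix(.036,.056,.114))
E
python3 e.py
```

```text
time: 13.63
tool_pos: [0.5717, 0.0809, 0.0798]
orientation: [[-0.971, 0.238, 0.0], [0.238, 0.971, -0.0], [-0.0, 0.0, -1.0]]
force: [0.0, 0.2, 1.3]
grip_width: 0.382
gripper_force: 15.0
time: 14.63
tool_pos: [0.5635, 0.2182, 0.2241]
orientation: [[-0.971, 0.238, -0.0], [0.238, 0.971, -0.001], [0.0, -0.001, -1.0]]
force: [-0.0, 0.2, -0.2]
grip_width: 0.382
gripper_force: 15.0
60 [(151, 156, 183), (174, 182, 226), (181, 227, 208), (188, 211, 227), (195, 227, 91), (201, 89, 145), (211, 145, 204), (481, 203, 79), (487, 104, 160), (488, 84, 148), (496, 148, 212)]
80 [(177, 162, 182), (186, 189, 90), (192, 91, 146), (211, 144, 203)]
100 [(153, 141, 183), (166, 184, 123), (204, 145, 203)]
120 [(208, 143, 203), (507, 204, 220)]
140 [(219, 144, 203), (287, 203, 120), (535, 188, 219)]
160 [(230, 145, 204), (283, 204, 132), (297, 128, 141), (330, 147, 150), (349, 151, 150), (363, 150, 71), (426, 80, 94), (443, 98, 59), (449, 55, 76), (489, 89, 62), (524, 56, 161), (535, 151, 219)]
180 [(240, 144, 202), (280, 203, 206), (366, 223, 87), (377, 88, 21), (425, 32, 81), (436, 52, 71), (445, 71, 87), (
[... 617 characters left out ...]
60 [(181, 203, 143), (247, 145, 145), (285, 145, 175), (313, 176, 225), (365, 222, 87), (380, 89, 10), (413, 6, 92), (425, 91, 52), (458, 87, 9), (491, 20, 91), (497, 81, 203), (536, 204, 219)]
280 [(191, 203, 144), (265, 145, 90), (285, 89, 170), (324, 175, 219), (364, 222, 87), (385, 91, 21), (427, 44, 62), (437, 64, 84), (451, 84, 8), (458, 9, 27), (501, 25, 57), (514, 63, 204), (538, 205, 219)]
[0.56352933 0.21817261 0.22411824] brick top front [279.0, 162.0] [369.0, 162.0] bot [296.0, 153.0] [352.0, 153.0]
inner wall top front corner [297.0, 145.0] -x wall rim [324.0, 145.0] [324.0, 138.0] wall y outer [290.0, 148.0] endwall inner bottom [304.0, 174.0]
caps [395.0, 285.0] [400.0, 195.0]
```

```bash
cat >f.py <<'E'
from h import *
import sys
o=get_obs();T=o["tool_pos"];R=o["orientation"][:2,:2];m=camera_model("wrist");im=get_image("wrist")
g=cv2.GaussianBlur(im,(3,3),0).astype(float).mean(2)
tool=lambda c,r,z:((proj("wrist",[(c,r)],z,m)[0]-T[:2])@R*1000).round(1).tolist()
for r in range(128,168,4):
    d=np.abs(g[r,2:]-g[r,:-2]);cs=[c+1 for c in list(range(255,300))+list(range(500,560)) if d[c]>9 and d[c]==d[c-4:c+5].max()]
    print(r,[(c,int(g[r,c-4]),int(g[r,c+4]),tool(c,r,.105)) for c in cs])
for c in(380,410,440,470): 
    d=np.abs(g[2:,c]-g[:-2,c]);print("col",c,[(r+1,int(g[r-3,c]),int(g[r+5,c]),tool(c,r+1,.105)[0]) for r in range(100,170) if d[r]>9 and d[r]==d[r-3:r+4].max()])
mk=((im.max(2)<55)*255).astype(np.uint8);mk[:,:368]=0;mk[310:]=0
for c in cv2.findContours(cv2.morphologyEx(mk,cv2.MORPH_OPEN,np.ones((5,5))),0,2)[0]:
    if cv2.contourArea(c)>700:
        (x,y),(a,b),t=cv2.fitEllipse(c);print("cap",round(x),round(y),round(a),round(b),tool(x,y,.114))
E
python3 f.py
```

```text
128 [(510, 200, 219, [92.0, 149.3])]
132 [(286, 204, 153, [81.9, -28.4]), (511, 204, 220, [88.9, 150.4])]
136 [(286, 204, 157, [78.8, -28.4]), (512, 202, 222, [85.7, 151.5])]
140 [(287, 204, 134, [75.8, -27.7]), (534, 158, 220, [84.3, 173.4])]
144 [(286, 202, 163, [72.8, -28.5]), (298, 164, 123, [72.7, -19.5]), (536, 149, 220, [81.2, 175.6])]
148 [(286, 204, 161, [69.8, -28.5]), (536, 125, 219, [77.8, 175.8])]
152 [(286, 204, 161, [66.8, -28.6]), (297, 162, 124, [66.7, -20.3]), (528, 113, 150, [73.8, 167.9]), (536, 150, 220, [74.5, 176.1])]
156 [(285, 203, 150, [63.8, -29.3]), (291, 129, 116, [63.7, -24.8]), (525, 56, 148, [70.3, 165.1]), (536, 150, 219, [71.1, 176.3])]
160 [(283, 204, 131, [60.8, -30.9]), (525, 57, 150, [66.9, 165.4]), (535, 150, 220, [67.7, 175.5])]
164 [(280, 204, 199, [57.8, -33.2]), (524, 56, 150, [63.6, 164.6]), (535, 150, 219, [64.3, 175.8])]
col 380 [(130, 204, 160, 83.7), (138, 160, 151, 77.6), (145, 144, 72, 72.4), (149, 106, 77, 69.3)]
col 410 [(131, 203, 160, 83.8), (139, 160, 151, 77.7), (145, 131, 113, 73.1), (151, 105, 79, 68.5), (156, 81, 91, 64.7), (168, 92, 34, 55.5)]
col 440 [(132, 204, 157, 84.2), (147, 141, 95, 72.6), (161, 93, 52, 61.7), (170, 51, 71, 54.7)]
col 470 [(134, 204, 156, 84.3), (142, 156, 149, 77.9), (148, 126, 74, 73.2), (158, 77, 91, 65.3)]
cap 400 278 40 56 [-29.9, 60.1]
cap 476 278 48 49 [-31.7, 125.8]
cap 485 195 50 52 [37.4, 125.4]
cap 402 194 52 55 [36.9, 57.5]
```

The numeric fit puts the gap centre about 1.5 mm along +tool y and the tote centre about 1.5 mm along +tool x. Yaw is aligned to 0.3°. Descending.

```bash
python3 -m inch '[{"gripper":-0.6,"dx":0.002,"dy":0.002,"dz":0,"turn":0},{"gripper":-0.6,"dx":0.002,"dy":0.002,"dz":0.02,"turn":0},{"gripper":-0.6,"dx":0.002,"dy":0.002,"dz":0.04,"turn":0},{"gripper":-0.6,"dx":0.002,"dy":0.002,"dz":0.06,"turn":0},{"gripper":-0.6,"dx":0.002,"dy":0.002,"dz":0.08,"turn":0},{"gripper":-0.6,"dx":0.002,"dy":0.002,"dz":0.09,"turn":0},{"gripper":-0.6,"dx":0.002,"dy":0.002,"dz":0.1,"turn":0},{"gripper":-0.6,"dx":0.002,"dy":0.002,"dz":0.11,"turn":0},{"gripper":-0.6,"dx":0.002,"dy":0.002,"dz":0.12,"turn":0},{"gripper":-0.6,"dx":0.002,"dy":0.002,"dz":0.125,"turn":0},{"gripper":-0.6,"dx":0.002,"dy":0.002,"dz":0.125,"turn":0},{"gripper":-0.6,"dx":0.002,"dy":0.002,"dz":0.125,"turn":0}]' 15; python3 f.py
```

```text
time: 15.73
tool_pos: [0.5625, 0.2207, 0.1308]
orientation: [[-0.971, 0.238, 0.0], [0.238, 0.971, -0.0], [-0.0, 0.0, -1.0]]
force: [-0.4, -0.7, -0.3]
grip_width: 0.381
gripper_force: 15.0
128 [(554, 203, 228, [90.6, 129.1])]
132 [(264, 214, 143, [81.0, -29.7]), (555, 216, 228, [88.4, 129.9])]
136 [(263, 213, 174, [79.0, -30.3]), (556, 216, 228, [86.2, 130.8])]
140 [(263, 213, 166, [77.0, -30.3]), (527, 143, 184, [81.9, 110.7]), (557, 213, 229, [84.0, 131.7])]
144 [(263, 214, 135, [75.0, -30.3]), (557, 141, 175, [81.7, 131.8])]
148 [(263, 213, 164, [73.0, -30.4]), (278, 169, 163, [72.8, -22.8])]
152 [(263, 214, 168, [71.0, -30.4]), (280, 176, 128, [70.8, -21.8])]
156 [(263, 213, 167, [68.9, -30.5]), (279, 174, 174, [68.8, -22.4]), (286, 173, 65, [68.7, -18.9])]
160 [(263, 215, 166, [66.9, -30.5]), (279, 173, 169, [66.8, -22.4]), (286, 172, 138, [66.7, -18.9]), (504, 98, 73, [69.9, 96.5]), (505, 92, 73, [69.9, 97.2]), (542, 131, 143, [71.7, 121.7])]
164 [(263, 213, 164, [64.9, -30.5]), (283, 181, 226, [64.7, -20.4]), (531, 82, 63, [68.9, 114.3])]
col 380 [(130, 213, 166, 81.9), (146, 154, 151, 73.9), (153, 160, 103, 70.4), (167, 105, 67, 63.3)]
col 410 [(131, 214, 165, 82.0), (147, 154, 149, 73.9), (154, 158, 80, 70.3)]
col 440 [(132, 213, 160, 82.3), (148, 156, 151, 74.1), (154, 162, 119, 71.0), (160, 106, 84, 67.9)]
col 470 [(134, 214, 160, 82.3), (150, 153, 146, 73.9), (156, 161, 102, 70.8)]
cap 542 225 69 72 [36.6, 120.4]
cap 432 225 78 81 [35.9, 54.0]
```

```bash
python3 -m inch '[{"gripper":-0.6,"dx":0,"dy":-0.0013,"dz":0,"turn":0},{"gripper":-0.6,"dx":0,"dy":-0.0013,"dz":0.01,"turn":0},{"gripper":-0.6,"dx":0,"dy":-0.0013,"dz":0.02,"turn":0},{"gripper":-0.6,"dx":0,"dy":-0.0013,"dz":0.03,"turn":0},{"gripper":-0.6,"dx":0,"dy":-0.0013,"dz":0.04,"turn":0},{"gripper":-0.6,"dx":0,"dy":-0.0013,"dz":0.05,"turn":0},{"gripper":-0.6,"dx":0,"dy":-0.0013,"dz":0.056,"turn":0},{"gripper":-0.6,"dx":0,"dy":-0.0013,"dz":0.061,"turn":0},{"gripper":-0.6,"dx":0,"dy":-0.0013,"dz":0.061,"turn":0},{"gripper":-0.6,"dx":0,"dy":-0.0013,"dz":0.061,"turn":0}]' 15; python3 f.py | grep cap
```

```text
time: 16.62
tool_pos: [0.5619, 0.2198, 0.0846]
orientation: [[-0.971, 0.238, -0.001], [0.238, 0.971, 0.0], [0.001, -0.0, -1.0]]
force: [-0.2, 1.6, -0.6]
grip_width: 0.385
gripper_force: 15.0
cap 590 248 78 89 [37.2, 118.4]
cap 463 252 100 103 [36.5, 53.8]
```

```bash
python3 -m inch '[{"gripper":-0.13,"dx":0,"dy":0,"dz":0,"turn":0},{"gripper":-0.13,"dx":0,"dy":0,"dz":0,"turn":0},{"gripper":-0.13,"dx":0,"dy":0,"dz":0,"turn":0},{"gripper":-0.13,"dx":0,"dy":0,"dz":0,"turn":0},{"gripper":-0.12,"dx":0,"dy":0,"dz":-0.01,"turn":0},{"gripper":-0.12,"dx":0,"dy":0,"dz":-0.02,"turn":0},{"gripper":-0.12,"dx":0,"dy":0,"dz":-0.035,"turn":0},{"gripper":-0.12,"dx":0,"dy":0,"dz":-0.055,"turn":0},{"gripper":-0.6,"dx":0,"dy":0,"dz":-0.06,"turn":0},{"gripper":-1,"dx":0,"dy":0,"dz":-0.06,"turn":0},{"gripper":-1,"dx":0,"dy":0,"dz":-0.06,"turn":0},{"gripper":-1,"dx":0,"dy":0,"dz":-0.06,"turn":0},{"gripper":-1,"dx":0,"dy":0,"dz":-0.06,"turn":0},{"gripper":-1,"dx":0,"dy":0,"dz":-0.06,"turn":0},{"gripper":-1,"dx":0,"dy":0,"dz":-0.06,"turn":0}]' 15; python3 f.py | grep cap
```

```text
time: 17.92
tool_pos: [0.5618, 0.2196, 0.1293]
orientation: [[-0.971, 0.238, -0.001], [0.238, 0.971, -0.0], [0.001, -0.0, -1.0]]
force: [-0.8, 0.1, 0.4]
grip_width: 0.007
gripper_force: 0.0
cap 545 226 69 73 [36.1, 121.4]
cap 435 226 78 82 [35.5, 55.1]
```

Now press with closed fingers: contact is expected at TCP z = 0.113.

```bash
python3 -m inch '[{"gripper":-1,"dx":0,"dy":0,"dz":0.01,"turn":0},{"gripper":-1,"dx":0,"dy":0,"dz":0.017,"turn":0},{"gripper":-1,"dx":0,"dy":0,"dz":0.02,"turn":0},{"gripper":-1,"dx":0,"dy":0,"dz":0.022,"turn":0},{"gripper":-1,"dx":0,"dy":0,"dz":0.0235,"turn":0},{"gripper":-1,"dx":0,"dy":0,"dz":0.0235,"turn":0}]'
```

```text
time: 18.47
tool_pos: [0.5619, 0.2199, 0.1133]
orientation: [[-0.971, 0.238, -0.002], [0.238, 0.971, -0.0], [0.002, -0.0, -1.0]]
force: [-5.1, -0.7, 7.7]
grip_width: 0.004
gripper_force: 4.2
```

It's in contact at 0.1133 m with 7.7 N, so the brick top is at 94 mm: seated. Retreat straight up and verify.

```bash
python3 -m inch '[{"gripper":-1,"dx":0,"dy":0,"dz":-0.02,"turn":0},{"gripper":-1,"dx":0,"dy":0,"dz":-0.06,"turn":0},{"gripper":-1,"dx":0,"dy":0,"dz":-0.11,"turn":0},{"gripper":-1,"dx":0,"dy":0,"dz":-0.15,"turn":0},{"gripper":-1,"dx":-0.02,"dy":0,"dz":-0.18,"turn":0},{"gripper":-1,"dx":-0.04,"dy":0,"dz":-0.18,"turn":0},{"gripper":-1,"dx":-0.04,"dy":0,"dz":-0.18,"turn":0},{"gripper":-1,"dx":-0.04,"dy":0,"dz":-0.18,"turn":0}]'; python3 - <<'E'
from h import *
o=get_obs();T=o["tool_pos"];R=o["orientation"][:2,:2];m=camera_model("wrist");im=get_image("wrist")
mk=cv2.inRange(cv2.cvtColor(im,cv2.COLOR_RGB2HSV),(0,0,150),(179,40,255));mk=cv2.morphologyEx(mk,cv2.MORPH_OPEN,np.ones((5,5)))
t=lambda u,v,z:((proj("wrist",[(u,v)],z,m)[0]-T[:2])@R*1000).round(1).tolist()
for c in cv2.findContours(mk,0,2)[0]:
    if cv2.contourArea(c)>1500:
        b=cv2.boxPoints(cv2.minAreaRect(c));print("light",cv2.contourArea(c),[t(*p,.094) for p in b])
dk=cv2.morphologyEx(((im.max(2)<55)*255).astype(np.uint8),cv2.MORPH_OPEN,np.ones((5,5)))
for c in cv2.findContours(dk,0,2)[0]:
    if 300<cv2.contourArea(c)<6000:
        (x,y),(a,b),_=cv2.fitEllipse(c);print("cap",round(a),round(b),t(x,y,.114),proj("wrist",[(x,y)],.114,m).round(4))
E
```

```text
time: 19.13
tool_pos: [0.5911, 0.2124, 0.2465]
orientation: [[-0.971, 0.239, -0.001], [0.239, 0.971, -0.0], [0.001, -0.0, -1.0]]
force: [-0.9, 0.2, 0.4]
grip_width: 0.009
gripper_force: 0.0
light 5775.5 [[97.4, -15.9], [97.4, 18.0], [-34.0, 19.4], [-34.0, -17.2]]
light 2482.5 [[126.0, -293.7], [160.6, -220.2], [122.9, -186.2], [86.5, -253.8]]
light 25772.0 [[135.6, 149.0], [204.2, 344.1], [-63.3, 496.0], [-83.5, 227.3]]
light 2287.0 [[208.3, 119.3], [234.4, 237.9], [191.9, 233.7], [171.0, 117.6]]
light 3001.5 [[176.3, -213.8], [223.4, -116.4], [167.9, -81.6], [119.1, -172.2]]
cap 8 133 [-139.5, -219.3] [[ 0.6743 -0.0339]]
cap 46 48 [-5.1, 125.0] [[0.6259 0.3326]]
cap 47 51 [-5.4, 56.7] [[0.6099 0.2662]]
cap 48 49 [64.4, 124.7] [[0.5583 0.3488]]
cap 49 51 [63.9, 56.5] [[0.5426 0.2825]]
```

```bash
python3 -c "
from cell import *
print(close_job())"
```

```text
the job is handed in; nothing more can be done
None
```

I put the 36 mm brick on its long edge in the gap, pushed down onto the tote floor, and handed the job in at about 19 s. My last camera measurements put the brick about 2 mm off centre along x and within 1 mm of the gap's centre line, and the bottle caps showed no measurable movement; the hand-in returned no verdict.

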